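# Push the flat box and the egg timer home against the worktop rail

### The job

Push the flat dark box along the worktop into the corner of the L-shaped wooden rail, until it sits flush against both arms of the rail. Then push the round egg timer up beside it, until it touches both the rail's long back arm and the box. Only push with the fingers: do not pick anything up or tip it, and leave the cup and the other things where they stand.

Things in the scene. Friction and masses are not known exactly. Their poses are not given: they have to be found in the camera images.
- rail: L-shaped wooden rail, fixed; arms 18 mm thick, 22 mm high. Origin on the worktop at the L's inner corner; x points away from the robot, y to the left (turned up to 0.15 rad). Inner face of the long back arm: plane x = 0, from the corner to y = -340 mm. Inner face of the short side arm: plane y = 0, from the corner to x = -120 mm. Things pushed home lie at negative x and y.
- flat_box: flat plain dark square box, 100 x 100 x 30 mm high, 0.3 to 0.56 kg, loose. Origin at the centre of its underside, z up. x and y are square to its sides (faces at +-50 mm). At the start it is turned at most 0.4 rad from the world axes, so its +x face goes to the back arm, its +y face to the side arm.
- timer: grey-green wind-up egg timer, round and squat with a small ridge on its domed top; widest diameter 68 mm, 61 mm high, 0.11 to 0.22 kg, loose, stands upright. Origin at the centre of its underside, z up. It and the espresso cup swap places from run to run.
- cup: small white espresso cup with a handle, 62 x 88 x 50 mm. A bystander. Origin at the centre of its underside, z up.
- salt: glass salt shaker with a grey top, 44 mm wide, 90 mm high. A bystander. Origin at the centre of its underside, z up.
- egg_cup: white ceramic egg cup on a foot, 49 mm wide, 64 mm high, the nearer one; a second one of the same shape stands at the back. A bystander. Origin at the centre of its underside, z up.
- match_box: matchbox, 36 x 53 x 16 mm, lying flat. A bystander. Origin at the centre of its underside, z up.
- mug: striped mug with a handle, 83 x 115 x 86 mm. A bystander. Origin at the centre of its underside, z up.

How it is judged:
By the outcome, as a careful person would: the job done as asked, in the order asked, and still so for the second after the job is handed in, with the robot touching nothing.
It also fails if it takes over 67 s, if anything falls off the work surface, if the arm or the gripper's body presses on something with over 40 N, if the wrist force passes 120 N, or if a joint passes its speed limit or range.

### The arm

A 6-joint arm with a two-finger parallel gripper is mounted at the origin on a cart in front of the work surface, level with it; the furniture and walls round the work are solid. World frame = base frame: x ahead of the robot, y to its left, z up, the work surface at z = 0. Lengths are in m, angles in rad, forces in N, time in s.
With the tool pointing down it reaches from about 0.35 to 0.775 m from the base axis. Payload 7.3 kg.
Tool frame: the origin (TCP) lies at the centre of the arm's flange, where the gripper is bolted on; the fingertips stand 178 mm ahead of it and the grasp point (between the pads) lies 159 mm ahead of it; z points along the fingers, y is the line along which they close (so a half turn about z gives the same grasp; the last joint's range is limited). The gripper opens to 92 mm and grips with 3 to 60 N. Pads are 19 mm wide; open, the fingers measure 130 mm over their backs; the gripper's body (75 mm by 190 mm) begins 47 mm behind the grasp point.
Start: joints at [-1.247, 0.342, 1.524, -0, 1.275, -0.146], TCP at [0.238, -0.468, 0.405] pointing down, gripper open.
Joint ranges: [-2.53, 2.53], [-0.77, 2.02], [0.04, 2.7], [-1, 4.14], [0.28, 2.66], [-3.11, 3.11]. Speed limits (rad/s): [2.57, 2.57, 3.14, 3.14, 3.14, 3.14].

### API

Orientations are given as [roll, pitch, yaw] about the fixed x, y, z axes, in that order (R = Rz(yaw) Ry(pitch) Rx(roll)).
In Python, from cell import robot gives the robot as it stands.
- The arm moves only by the shell command python3 drive.py [OPENING] [FORCE], which reads ROWS from standard input. ROWS is a JSON list of rows, 1 to 8 of them, each an object with the fields x, y, z (the shift in shares of 0.8 m (1.0 is 0.8 m)), ax, ay, az (a rotation vector in shares of 2 pi rad (1.0 is 2 pi rad)); a field left out counts as zero; each row shifts and turns the commanded pose from where the row before left it, along the tool's axes as they then stand; what a row does not reach is not made up. A row lasts 1/12 s, in which the tool goes at most 0.0417 m and 0.125 rad, less where a joint would pass 70% of its speed; a pose out of reach is approached as far as the arm can. OPENING is the finger opening in m, set as the command begins (- or left out keeps the last). The fingers move at their own pace and stop on an object; FORCE is the grip in N (left out, the last holds). Time passes only in rows, so rows that do not move let the fingers close. It prints the time, the measured TCP pose, the force, the opening and the grip force at its end. Shift and turn numbers lie between -1 and 1, and a call with a number outside is refused. Input that does not fit is refused with a message, and nothing moves.
- robot.observe(): the state, without advancing time (a new reading comes with each control period).
- robot.read_camera(name): name is "scene" or "top" or "wrist"; returns a dict with "image" (384x512x3 uint8, red, green, blue), "fx", "fy", "cx", "cy" (pixels), "pose" (4x4, takes a point from camera to world coordinates). Camera axes: x right, y down, z forward; pixel columns grow to the right and rows downward; lengths in m; the calibration is good to about 2 mm. A picture is of the moment at which its call begins. There is no depth.
- robot.hand_in(): hands the job in; it is judged then, once.
The state is a dict: "time": time; "qpos": joint angles; "qvel": joint speeds; "joint_efforts": joint torques, N m; "tool_pos": TCP position; "tool_rot": TCP orientation; "contact_force": force on the tool from outside, world axes, zero at the start; "torque": the same for the moment, N m; "opening": finger opening in m; "grip_force": force on a finger pad.
Only numpy, scipy, OpenCV 4.12 (cv2) and the standard library are available. Lean on these libraries where they do the work, as an engineer would, in place of code of your own. Each camera call takes 0.05 s, during which the arm holds its last target. There are 200 camera calls.

## Working session

There is one attempt and no reset: what is moved stays moved. The work goes in short steps, Python scripts to look and compute and a shell command to move; the robot and the scene stay as the last step left them, time stands still between calls to the robot, and variables do not carry over. Pictures are saved under pics/ and viewed, at most 10 in all, crops included, and the job is handed in when it is done.

```bash
ls; mkdir -p pics
cat > h.py <<'E'
import numpy as np, cv2
from cell import robot
def grab(n,f):
    c=robot.read_camera(n); cv2.imwrite(f,c['image'][:,:,::-1]); np.savez('/tmp/'+n,**c); return c
def ray(c,u,v,z=0.):
    P=np.array(c['pose']); d=P[:3,:3]@np.array([(u-c['cx'])/c['fx'],(v-c['cy'])/c['fy'],1]); o=P[:3,3]
    return (o+d*(z-o[2])/d[2])[:2]
E
python3 - <<'E'
from h import *
a=grab('top','pics/t0.png');b=grab('scene','pics/s0.png')
for c in(a,b):print(c['pose'],c['fx'],c['cx'],c['cy'])
s=robot.observe();print(s['tool_pos'],s['tool_rot'],s['time'])
E
```

```text
cell.py
drive.py
pics
[[ 2.35182941e-02 -9.96806613e-01  7.63116398e-02  4.62202807e-01]
 [-9.99721982e-01 -2.35785057e-02  1.11977757e-04  1.78660841e-02]
 [ 1.68769426e-03 -7.62930573e-02 -9.97084009e-01  1.34345696e+00]
 [ 0.00000000e+00  0.00000000e+00  0.00000000e+00  1.00000000e+00]] 393.76378171410073 256.18649750196 184.19865975485445
[[-0.69781702 -0.47466017  0.53642253 -0.40832178]
 [-0.71619765  0.47345909 -0.51273523  0.93292805]
 [-0.01059914 -0.74197992 -0.67033831  1.23609557]
 [ 0.          0.          0.          1.        ]] 480.67632420180047 252.949112749197 195.84509067836393
[ 0.23764449 -0.46801015  0.4041162 ] [-3.14024665e+00 -1.93158866e-04  4.69813726e-01] 0.1
```

View pics/t0.png

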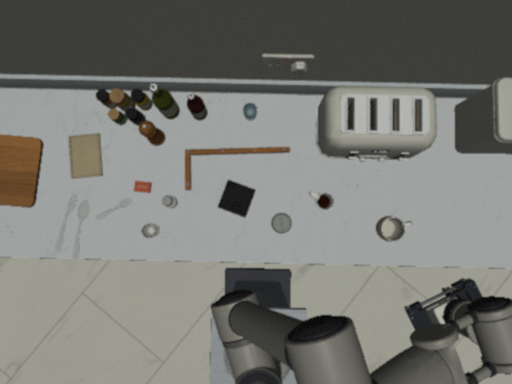

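View pics/s0.png

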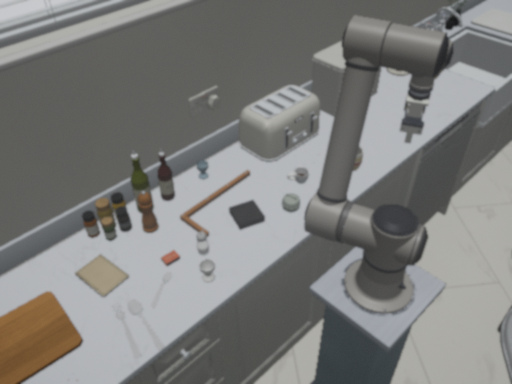

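The top view shows the rail's corner at about (189,152), the box at (237,198), the timer at (281,223), the cup at (324,201) and the salt at (170,201). Next I'll measure them.

```bash
cat >> h.py <<'E'
def box(c):
    im=c['image'];m=(im.max(2)<60).astype(np.uint8);m[:120]=0;m[255:]=0;m[:,:175]=0;m[:,300:]=0
    n,l,s,_=cv2.connectedComponentsWithStats(m); k=1+np.argmax(s[1:,4])
    ct=max(cv2.findContours((l==k).astype(np.uint8),0,1)[0],key=cv2.contourArea)[:,0]
    w=np.array([ray(c,u,v,.03) for u,v in ct]); r=cv2.minAreaRect((w*1000).astype(np.float32)); return r,s[k]
def rail(c):
    im=c['image'].astype(int);m=(im[:,:,0]-im[:,:,2]>40);m[:140]=0;m[195:]=0;m[:,:183]=0;m[:,295:]=0
    v,u=np.nonzero(m); w=np.array([ray(c,a,b,.022) for a,b in zip(u,v)]); return m,u,v,w
E
python3 - <<'E'
from h import *
c=dict(np.load('/tmp/top.npz'))
print(box(c))
m,u,v,w=rail(c)
L=(u>200);p=np.polyfit(w[L,1],w[L,0],1);S=(v>162);q=np.polyfit(w[S,0],w[S,1],1)
print('long x=',p,'resid',L.sum(),'short y=',q,S.sum(),w.min(0),w.max(0))
# centrelines -> inner corner
th=-np.arctan(p[0]);
ex=np.array([np.cos(th),np.sin(th)]);ey=np.array([-ex[1],ex[0]])
xc=np.median(w[L]@ex);yc=np.median(w[S]@ey)
print('th',th,np.arctan(q[0]),'thick',L.sum(),'corner',(xc-.009)*ex+(yc-.009)*ey)
im=c['image'];cv2.imwrite('pics/crop0.png',cv2.resize(im[130:245,130:350,::-1],None,fx=3.6,fy=3.6,interpolation=2))
for n,(x,y) in dict(timer=(281,223),cup=(324,201),salt=(170,201),egg=(150,230)).items(): print(n,ray(c,x,y,.03))
E
```

```text
(((514.8224487304688, 83.49180603027344), (93.78559112548828, 93.59417724609375), 70.86785125732422), array([219, 181,  35,  35, 788], dtype=int32))
long x= [-0.05380097  0.68075146] resid 361 short y= [0.04196232 0.22537999] 99 [ 0.54173665 -0.08703036] [0.69235629 0.26155126]
th 0.05374915088770744 0.041937712670133374 thick 361 corner [0.65868883 0.24401129]
timer [ 0.43548729 -0.0674013 ]
cup [ 0.51188795 -0.20943621]
salt [0.49978264 0.30389683]
egg [0.40220026 0.36627863]
```

View pics/crop0.png

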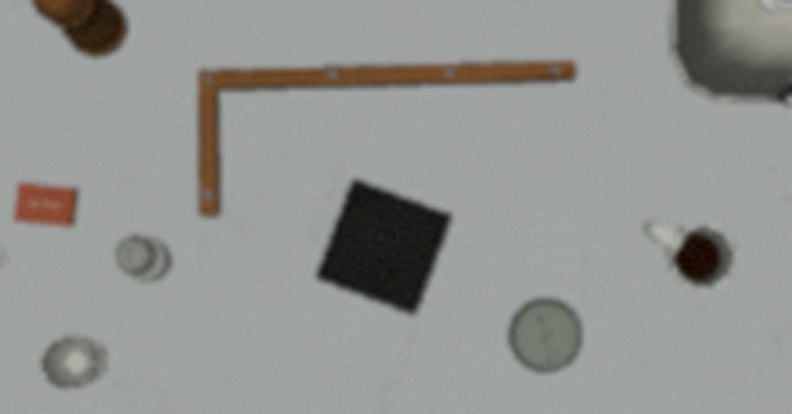

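The rail is turned about 0.05 rad with its inner corner near (0.659, 0.244). The box is at (0.515, 0.083) with yaw about -0.33. I'll set the fingers parallel to the back arm, half open so they square the box up, and move in behind it.

The manual's scale: shifts go in shares of 0.8 m and turns go in shares of 2 pi rad. Converting my numbers, 0.104 rad / 6.2832 = 0.0166.

```bash
echo '[{"az": 0.0166},{"az": 0.0166},{"az": 0.0166},{"az": 0.0166}]' | python3 drive.py 0.05
echo '[{"x": 0.0169,"y": -0.0425},{"x": 0.0169,"y": -0.0425},{"x": 0.0169,"y": -0.0425},{"x": 0.0169,"y": -0.0425},{"x": 0.0169,"y": -0.0425},{"x": 0.0169,"y": -0.0425},{"x": 0.0169,"y": -0.0425},{"x": 0.0169,"y": -0.0425}]' | python3 drive.py
echo '[{"x": 0.0169,"y": -0.0425},{"x": 0.0169,"y": -0.0425},{"x": 0.0169,"y": -0.0425},{"x": 0.0169,"y": -0.0425},{"x": 0.0169,"y": -0.0425},{"x": 0.0169,"y": -0.0425},{"x": 0.0169,"y": -0.0425},{"x": 0.0169,"y": -0.0425}]' | python3 drive.py
```

```text
time: 0.43
tool_pos: [0.2376, -0.468, 0.4043]
tool_rot: [-3.141, 0.0, 0.049]
contact_force: [-0.3, 0.8, -0.5]
opening: 0.0694
grip_force: 0.0
time: 1.1
tool_pos: [0.3309, -0.189, 0.4046]
tool_rot: [-3.142, 0.0, 0.053]
contact_force: [1.3, 0.5, 0.3]
opening: 0.0498
grip_force: 0.0
time: 1.77
tool_pos: [0.4242, 0.0887, 0.4046]
tool_rot: [3.141, 0.0, 0.054]
contact_force: [0.6, -0.8, -0.2]
opening: 0.05
grip_force: 0.0
```

Scaled: 0.031 m / 0.8 = 0.0388, 0.003 m / 0.8 = 0.0038.

```bash
echo '[{"y": 0.0038,"z": 0.0388},{"y": 0.0038,"z": 0.0388},{"z": 0.0388},{"z": 0.0388},{"z": 0.0388},{"z": 0.0388},{"z": 0.0388}]' | python3 drive.py
echo '[{"x": 0.0125},{"x": 0.0125},{"x": 0.01},{"x": 0.01},{"x": 0.01},{"x": 0.01},{"x": 0.01},{"x": 0.01}]' | python3 drive.py
python3 - <<'E'
from h import *
c=grab('top','pics/t1.png');print(box(c))
cv2.imwrite('pics/t1.png',cv2.resize(c['image'][130:270,130:350,::-1],None,fx=3.6,fy=3.6,interpolation=2))
E
```

```text
time: 2.35
tool_pos: [0.4242, 0.0807, 0.1863]
tool_rot: [3.141, -0.0, 0.054]
contact_force: [0.4, -0.8, 0.1]
opening: 0.0499
grip_force: 0.0
time: 3.02
tool_pos: [0.4931, 0.0844, 0.1879]
tool_rot: [3.141, -0.0, 0.054]
contact_force: [-2.6, -1.2, -1.2]
opening: 0.0505
grip_force: 1.1
(((577.2391357421875, 96.96218872070312), (95.28355407714844, 55.42243194580078), 85.44737243652344), array([218, 170,  30,  20, 420], dtype=int32))
```

View pics/t1.png

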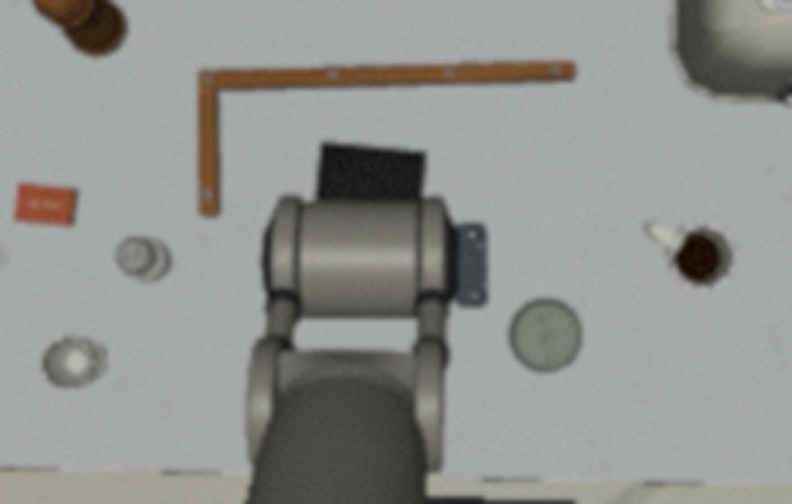

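The box is turning square ahead of the fingers; its far edge runs from (322,143) to (425,153) in the crop. I'll keep pushing to the back arm.

Scaled: 0.008 m / 0.8 = 0.01, 0.006 m / 0.8 = 0.0075.

```bash
echo '[{"x": 0.01},{"x": 0.01},{"x": 0.01},{"x": 0.01},{"x": 0.01},{"x": 0.0075},{"x": 0.005},{"x": 0.0038}]' | python3 drive.py
echo '[{"x": 0.0038},{"x": 0.0038},{"x": 0.0025},{"x": 0.0025}]' | python3 drive.py
```

```text
time: 3.73
tool_pos: [0.5453, 0.0874, 0.1878]
tool_rot: [-3.142, 0.002, 0.054]
contact_force: [-8.4, -0.6, 6.7]
opening: 0.0498
grip_force: 4.0
time: 4.07
tool_pos: [0.555, 0.0879, 0.1878]
tool_rot: [-3.142, 0.002, 0.054]
contact_force: [-7.1, -1.4, 5.6]
opening: 0.0499
grip_force: 3.4
```

Scaled: 0.002 m / 0.8 = 0.0025, 0.001 m / 0.8 = 0.0013.

```bash
echo '[{"x": 0.0025},{"x": 0.0025},{"x": 0.0013},{}]' | python3 drive.py
python3 - <<'E'
from h import *
c=grab('top','pics/t2.png')
cv2.imwrite('pics/t2.png',cv2.resize(c['image'][130:270,130:350,::-1],None,fx=3.6,fy=3.6,interpolation=2))
E
```

```text
time: 4.4
tool_pos: [0.5588, 0.0882, 0.1877]
tool_rot: [-3.142, 0.006, 0.054]
contact_force: [-12.6, -1.0, 10.5]
opening: 0.0501
grip_force: 6.2
```

View pics/t2.png

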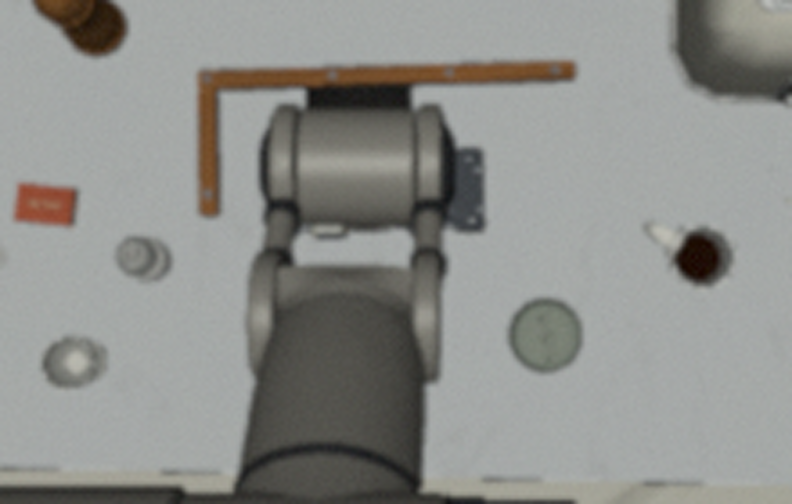

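The box is at the back arm, about 60 mm short of the side arm. I'll back off, lift, turn a quarter and go round to its right side.

Scaled: -0.03 m / 0.8 = -0.0375, -0.015 m / 0.8 = -0.0188.

```bash
echo '[{"x": -0.0188},{"z": -0.0375},{"z": -0.0375},{"x": 0.0285,"y": 0.0275},{"x": 0.0285,"y": 0.0275},{"x": 0.0285,"y": 0.0275}]' | python3 drive.py
echo '[{"az": -0.0193},{"az": -0.0193},{"az": -0.0193},{"az": -0.0193},{"az": -0.0193},{"az": -0.0193},{"az": -0.0193}]' | python3 drive.py
echo '[{"az": -0.0193},{"az": -0.0193},{"az": -0.0193},{"az": -0.0193},{"az": -0.0193},{"az": -0.0193}]' | python3 drive.py
```

```text
time: 4.95
tool_pos: [0.6188, 0.0246, 0.2494]
tool_rot: [3.141, -0.005, 0.055]
contact_force: [0.4, -0.5, -1.0]
opening: 0.0497
grip_force: 0.0
time: 5.53
tool_pos: [0.618, 0.025, 0.2481]
tool_rot: [3.139, -0.002, 0.907]
contact_force: [0.4, 0.8, -0.1]
opening: 0.05
grip_force: 0.0
time: 6.03
tool_pos: [0.618, 0.025, 0.2481]
tool_rot: [3.139, 0.0, 1.633]
contact_force: [-0.7, 0.8, 0.2]
opening: 0.0504
grip_force: 0.0
```

Scaled: 0.02 m / 0.8 = 0.025, -0.002 m / 0.8 = -0.0025, 0.004 rad / 6.2832 = 0.0006.

```bash
echo '[{"z": 0.025,"az": 0.0006},{"y": -0.0025,"z": 0.025,"az": 0.0006},{"z": 0.025}]' | python3 drive.py
echo '[{"x": 0.01},{"x": 0.01},{"x": 0.01},{"x": 0.01},{"x": 0.01},{"x": 0.01},{"x": 0.01},{"x": 0.01}]' | python3 drive.py
echo '[{"x": 0.01},{"x": 0.01},{"x": 0.0075},{"x": 0.005},{"x": 0.0038},{"x": 0.0025},{"x": 0.0025}]' | python3 drive.py
```

```text
time: 6.28
tool_pos: [0.6159, 0.0249, 0.1877]
tool_rot: [3.138, 0.0, 1.619]
contact_force: [-0.2, 0.8, -0.1]
opening: 0.0503
grip_force: 0.0
time: 6.95
tool_pos: [0.6126, 0.0892, 0.1891]
tool_rot: [3.139, 0.001, 1.619]
contact_force: [0.1, -5.5, 3.6]
opening: 0.0502
grip_force: 2.9
time: 7.53
tool_pos: [0.611, 0.1219, 0.1891]
tool_rot: [3.139, 0.001, 1.619]
contact_force: [-0.6, -6.5, 3.5]
opening: 0.0501
grip_force: 3.2
```

Scaled: 0.003 m / 0.8 = 0.0038, 0.002 m / 0.8 = 0.0025.

```bash
echo '[{"x": 0.0038},{"x": 0.0038},{"x": 0.0025},{"x": 0.0025}]' | python3 drive.py
echo '[{"x": 0.0013},{"x": 0.0013},{}]' | python3 drive.py
```

```text
time: 7.87
tool_pos: [0.6105, 0.1318, 0.1891]
tool_rot: [3.139, 0.001, 1.619]
contact_force: [-0.1, -6.1, 3.4]
opening: 0.0501
grip_force: 3.2
time: 8.12
tool_pos: [0.6105, 0.1332, 0.1891]
tool_rot: [3.139, 0.002, 1.619]
contact_force: [-0.2, -9.8, 4.4]
opening: 0.0499
grip_force: 4.6
```

Scaled: 0.001 m / 0.8 = 0.0013.

```bash
echo '[{"x": 0.0013},{"x": 0.0013},{}]' | python3 drive.py
echo '[{"x": 0.0013},{"x": 0.0013},{}]' | python3 drive.py
```

```text
time: 8.37
tool_pos: [0.6106, 0.1336, 0.1891]
tool_rot: [3.139, 0.005, 1.619]
contact_force: [-0.3, -17.7, 6.2]
opening: 0.0502
grip_force: 8.4
time: 8.62
tool_pos: [0.6106, 0.1342, 0.1891]
tool_rot: [3.14, 0.007, 1.619]
contact_force: [-0.3, -24.0, 6.2]
opening: 0.05
grip_force: 12.3
```

The side arm is reached. Now a light re-seating push towards the back arm, with the fingers closed.

Scaled: -0.03 m / 0.8 = -0.0375, -0.015 m / 0.8 = -0.0188.

```bash
echo '[{"x": -0.0188},{"z": -0.0375},{"z": -0.0375},{"x": 0.03,"y": -0.0336},{"x": 0.03,"y": -0.0336},{"x": 0.03,"y": -0.0336},{},{}]' | python3 drive.py 0
echo '[{},{"z": 0.025},{"z": 0.025},{"z": 0.025}]' | python3 drive.py
echo '[{"y": 0.0063},{"y": 0.0038},{"y": 0.0025},{"y": 0.0025},{"y": 0.0013}]' | python3 drive.py
```

```text
time: 9.28
tool_pos: [0.5251, 0.1926, 0.2483]
tool_rot: [3.141, -0.001, 1.622]
contact_force: [-0.3, -0.4, -0.3]
opening: 0.0022
grip_force: 0.0
time: 9.62
tool_pos: [0.5277, 0.1901, 0.1873]
tool_rot: [3.139, -0.0, 1.617]
contact_force: [0.2, -0.4, -0.4]
opening: 0.0005
grip_force: 0.0
time: 10.03
tool_pos: [0.5403, 0.1914, 0.1889]
tool_rot: [3.139, -0.0, 1.618]
contact_force: [0.3, 0.3, -1.3]
opening: -0.0001
grip_force: 0.0
```

Scaled: 0.002 m / 0.8 = 0.0025, 0.001 m / 0.8 = 0.0013.

```bash
echo '[{"y": 0.0025},{"y": 0.0025},{"y": 0.0013},{"y": 0.0013}]' | python3 drive.py
echo '[{"y": 0.0013},{"y": 0.0013},{}]' | python3 drive.py
```

```text
time: 10.37
tool_pos: [0.5455, 0.1918, 0.1879]
tool_rot: [3.141, 0.0, 1.619]
contact_force: [-0.1, 0.2, -0.2]
opening: 0.0005
grip_force: 0.0
time: 10.62
tool_pos: [0.5468, 0.1918, 0.1877]
tool_rot: [-3.139, 0.0, 1.619]
contact_force: [-4.4, -1.2, 3.3]
opening: 0.0004
grip_force: 2.5
```

Scaled: 0.001 m / 0.8 = 0.0013.

```bash
echo '[{"y": 0.0013},{"y": 0.0013},{}]' | python3 drive.py
echo '[{"y": 0.0013},{"y": 0.0013},{}]' | python3 drive.py
```

```text
time: 10.87
tool_pos: [0.5475, 0.192, 0.1877]
tool_rot: [-3.135, 0.001, 1.619]
contact_force: [-11.7, -0.4, 10.1]
opening: 0.0003
grip_force: 6.0
time: 11.12
tool_pos: [0.5483, 0.1921, 0.1877]
tool_rot: [-3.131, 0.001, 1.619]
contact_force: [-17.6, -0.8, 15.5]
opening: 0.0002
grip_force: 9.6
```

The box is seated. I'll lift clear, go behind the timer with the fingers turned towards the corner, and take a look.

Scaled: -0.035 m / 0.8 = -0.0438, -0.015 m / 0.8 = -0.0188.

```bash
echo '[{"y": -0.0188},{"z": -0.0438},{"z": -0.0438},{"z": -0.0438},{"z": -0.0438}]' | python3 drive.py 0.04
echo '[{"x": -0.045,"y": -0.0238},{"x": -0.045,"y": -0.0238},{"x": -0.045,"y": -0.0238},{"x": -0.045,"y": -0.0238},{"x": -0.045,"y": -0.0238},{"x": -0.045,"y": -0.0238},{"x": -0.045,"y": -0.0238},{"x": -0.045,"y": -0.0238}]' | python3 drive.py
echo '[{"az": 0.0177},{"az": 0.0177},{"az": 0.0177},{"az": 0.0177},{"az": 0.0177},{"az": 0.0177},{"az": 0.0177},{"az": 0.0177}]' | python3 drive.py
python3 - <<'E'
from h import *
c=grab('top','pics/t3.png'); b=box(c);print(b)
cv2.imwrite('pics/t3.png',cv2.resize(c['image'][130:270,130:350,::-1],None,fx=3.6,fy=3.6,interpolation=2))
E
```

```text
time: 11.53
tool_pos: [0.5363, 0.1913, 0.3293]
tool_rot: [3.141, 0.0, 1.619]
contact_force: [1.0, -0.4, 0.3]
opening: 0.0291
grip_force: 0.0
time: 12.2
tool_pos: [0.3973, -0.1051, 0.328]
tool_rot: [3.14, 0.001, 1.619]
contact_force: [0.8, -0.7, -1.5]
opening: 0.0401
grip_force: 0.0
time: 12.87
tool_pos: [0.3985, -0.1038, 0.3278]
tool_rot: [3.14, -0.0, 0.725]
contact_force: [-0.4, -0.3, -0.9]
opening: 0.0403
grip_force: 0.0
(((612.8244018554688, 193.53811645507812), (97.10035705566406, 97.57414245605469), 3.4846930503845215), array([190, 154,  30,  30, 840], dtype=int32))
```

View pics/t3.png

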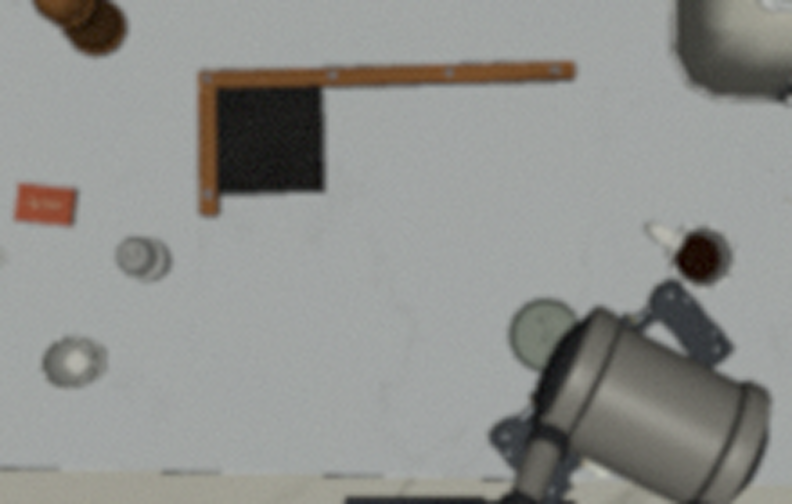

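The box sits flush in the corner, with crop corners at about (218,88) and (324,190). The timer is at (545,335), ahead of the hand. I'll lower and push it diagonally, cradled between the fingers.

Scaled: 0.035 m / 0.8 = 0.0438, -0.003 m / 0.8 = -0.0038.

```bash
echo '[{"x": -0.0038,"z": 0.0438},{"z": 0.0438},{"z": 0.0438},{"z": 0.0425},{}]' | python3 drive.py
echo '[{"x": 0.0125},{"x": 0.01},{"x": 0.01},{"x": 0.01},{"x": 0.0125},{"x": 0.0125},{"x": 0.0125},{"x": 0.0125}]' | python3 drive.py
echo '[{"x": 0.0125},{"x": 0.0125},{"x": 0.0125},{"x": 0.0125},{"x": 0.0125},{"x": 0.0125},{"x": 0.0125},{"x": 0.0063}]' | python3 drive.py
python3 - <<'E'
from h import *
c=grab('top','pics/t4.png'); d=grab('scene','pics/s4.png')
a=cv2.resize(c['image'][130:270,170:310,::-1],(400,400));b=cv2.resize(d['image'][130:270,160:300,::-1],(400,400))
cv2.imwrite('pics/t4.png',np.hstack([a,b]))
E
```

```text
time: 13.33
tool_pos: [0.3944, -0.105, 0.1839]
tool_rot: [-3.132, 0.004, 0.733]
contact_force: [-0.8, -0.5, 0.4]
opening: 0.0401
grip_force: 0.0
time: 14.0
tool_pos: [0.452, -0.0555, 0.1892]
tool_rot: [3.141, -0.0, 0.731]
contact_force: [-2.5, -1.1, 3.6]
opening: 0.0403
grip_force: 1.8
time: 14.67
tool_pos: [0.5082, -0.0053, 0.1887]
tool_rot: [3.141, -0.001, 0.731]
contact_force: [-1.7, -1.9, 1.4]
opening: 0.0399
grip_force: 1.7
```

View pics/t4.png

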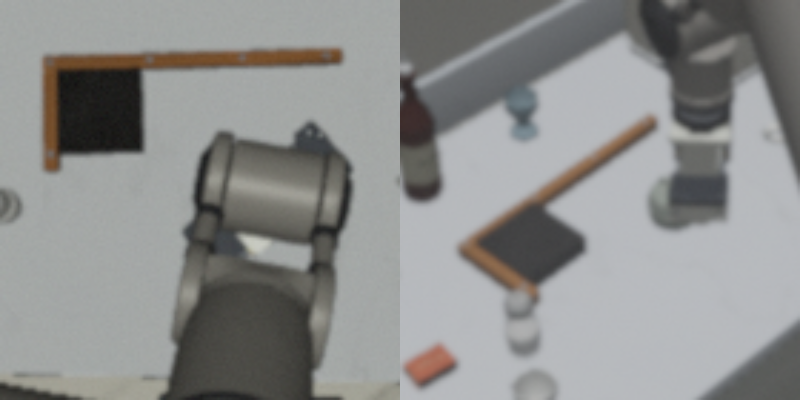

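The timer is cradled and upright, at about (670,203) in the right half of the picture. I'll go on to the corner between rail and box, slowing at the end.

Scaled: 0.01 m / 0.8 = 0.0125.

```bash
echo '[{"x": 0.0125},{"x": 0.0125},{"x": 0.0125},{"x": 0.0125},{"x": 0.0125},{"x": 0.0125},{"x": 0.0125},{"x": 0.0125}]' | python3 drive.py
echo '[{"x": 0.0125},{"x": 0.01},{"x": 0.0075},{"x": 0.005},{"x": 0.005},{"x": 0.0038},{"x": 0.0038}]' | python3 drive.py
```

```text
time: 15.43
tool_pos: [0.5674, 0.048, 0.1887]
tool_rot: [3.142, 0.0, 0.731]
contact_force: [-1.0, -0.8, -0.6]
opening: 0.0403
grip_force: 0.6
time: 16.02
tool_pos: [0.595, 0.0726, 0.1887]
tool_rot: [-3.141, 0.0, 0.731]
contact_force: [-0.8, -0.4, 0.5]
opening: 0.0402
grip_force: 0.6
```

Scaled: 0.003 m / 0.8 = 0.0038, 0.002 m / 0.8 = 0.0025.

```bash
echo '[{"x": 0.0038},{"x": 0.0038},{"x": 0.0038},{"x": 0.0025},{"x": 0.0025}]' | python3 drive.py
echo '[{"x": 0.0025},{"x": 0.0025},{"x": 0.0013},{}]' | python3 drive.py
```

```text
time: 16.43
tool_pos: [0.6048, 0.0813, 0.1887]
tool_rot: [3.141, 0.0, 0.731]
contact_force: [0.6, -1.4, 0.8]
opening: 0.0401
grip_force: 0.6
time: 16.77
tool_pos: [0.6084, 0.0847, 0.1886]
tool_rot: [-3.142, 0.0, 0.731]
contact_force: [-0.5, -0.6, -0.3]
opening: 0.0402
grip_force: 0.5
```

Scaled: 0.002 m / 0.8 = 0.0025, 0.001 m / 0.8 = 0.0013.

```bash
echo '[{"x": 0.0025},{"x": 0.0013},{}]' | python3 drive.py
echo '[{"x": 0.0013},{"x": 0.0013},{}]' | python3 drive.py
```

```text
time: 17.02
tool_pos: [0.6097, 0.086, 0.1884]
tool_rot: [-3.14, 0.004, 0.731]
contact_force: [-5.6, -4.3, 3.0]
opening: 0.0402
grip_force: 3.6
time: 17.27
tool_pos: [0.6104, 0.0866, 0.1883]
tool_rot: [-3.139, 0.007, 0.731]
contact_force: [-8.7, -8.3, 4.7]
opening: 0.04
grip_force: 6.1
```

The force now comes from both directions, so the timer is against both the rail and the box. I'll back straight off, rise clear and check.

Scaled: -0.04 m / 0.8 = -0.05, -0.03 m / 0.8 = -0.0375.

```bash
echo '[{"x": -0.0038},{"x": -0.0125},{"x": -0.0375},{"x": -0.025,"z": -0.0375},{"z": -0.05},{"z": -0.05},{"z": -0.05}]' | python3 drive.py
echo '[{"x": -0.025,"y": 0.0438},{"x": -0.025,"y": 0.0438},{"x": -0.025,"y": 0.0438},{"x": -0.025,"y": 0.0438},{"x": -0.025,"y": 0.0438},{},{}]' | python3 drive.py
python3 - <<'E'
from h import *
c=grab('top','pics/t5.png'); d=grab('scene','pics/s5.png'); print(box(c))
a=cv2.resize(c['image'][140:210,180:250,::-1],(400,400),interpolation=2);b=cv2.resize(d['image'][160:250,160:250,::-1],(400,400),interpolation=2)
cv2.imwrite('pics/t5.png',np.hstack([a,b]))
E
```

```text
time: 17.85
tool_pos: [0.5649, 0.0456, 0.3407]
tool_rot: [3.141, -0.001, 0.73]
contact_force: [1.5, -0.8, -1.1]
opening: 0.0404
grip_force: 0.0
time: 18.43
tool_pos: [0.6076, -0.1534, 0.3385]
tool_rot: [3.141, -0.001, 0.727]
contact_force: [0.7, 0.2, 0.3]
opening: 0.0403
grip_force: 0.0
(((611.9983520507812, 192.55642700195312), (97.5817642211914, 97.4049301147461), 2.0821332931518555), array([190, 154,  30,  30, 842], dtype=int32))
```

View pics/t5.png

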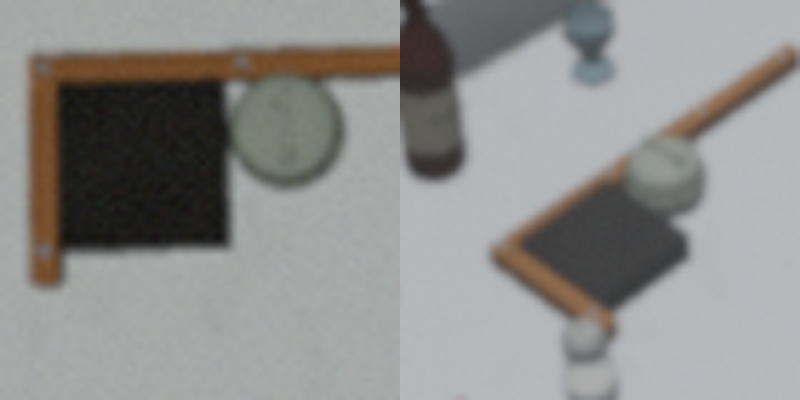

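Left (top view): the box is in the corner, and the timer at (287,130) touches both rail and box. One finer check of how flush they are before handing in.

Run:
```python
from h import *
def edge(g,lv,lines,a,b,rev=False):  # crossing of level along each line g[l,a:b]
    out=[]
    for l in lines:
        s=g[l,a:b].astype(float); k=np.nonzero((s[:-1]>=lv)!=(s[1:]>=lv))[0]
        if len(k): k=k[0]; out.append((l,a+k+(s[k]-lv)/(s[k]-s[k+1])))
    return np.array(out)
c=[np.asarray(robot.read_camera('top')['image'],float) for _ in range(6)]
im=np.mean(c,0); cam=dict(np.load('/tmp/top.npz'))
R=im[:,:,0];B=im[:,:,2]
def wfit(e,z,sw):
    w=np.array([ray(cam,*( (t,l) if not sw else (l,t)),z) for l,t in e]); 
    i=0 if not sw else 1
    p=np.polyfit(w[:,i],w[:,1-i],1); return np.round([p[0],*(1000*w.mean(0))],4)
rows=range(158,180); cols=range(195,217)
print('rail outer left',wfit(edge(B,90,rows,180,189),.022,False))
print('box left',wfit(edge(R,70,rows,187,195),.03,False))
print('box right',wfit(edge(R,90,range(175,181),214,226),.03,False))
print('rail outer back',wfit(edge(B.T,90,cols,143,152),.022,True))
print('box back',wfit(edge(R.T,70,cols,151,160),.03,True))
print('box front',wfit(edge(R.T,90,cols,176,190),.03,True))
for l in (160,170,180): print(R[l,184:196].astype(int),B[l,184:196].astype(int))
for l in (198,206,214): print(R[148:160,l].astype(int))
```

```text
rail outer left [4.310000e-02 6.108018e+02 2.597697e+02]
box left [4.630000e-02 6.102812e+02 2.423253e+02]
box right [3.330000e-02 5.823268e+02 1.410527e+02]
rail outer back [-4.510000e-02  6.790023e+02  1.925202e+02]
box back [-4.310000e-02  6.618192e+02  1.909336e+02]
box front [-6.660000e-02  5.626302e+02  1.876250e+02]
[150 125 111 115 114  96  50  24  26  26  24  23] [137  78  40  43  42  38  27  22  23  23  22  22]
[151 126 113 116 117 100  59  30  29  29  30  29] [140  87  45  42  44  39  31  27  26  27  29  27]
[151 127 116 118 119 102  57  29  24  25  27  27] [145  96  53  43  45  39  28  25  23  24  25  25]
[152 128 112 111 113  98  58  29  26  25  25  27]
[149 122 109 112 113  96  53  28  29  27  28  28]
[152 127 111 113 113  93  49  26  26  28  28  29]
```

The edges are parallel within 0.003 rad and there is no visible gap.

```bash
python3 -c "
from cell import robot
print(robot.hand_in())"
```

```text
the job is handed in; nothing more can be done
None
```

I pushed the box flush into the rail's corner, then pushed the timer up until it touched the back arm and the box, and handed the job in at about 19 s; the verdict was not shown.

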